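Lay the table easel down to its lowest notch

TASK

Lower the tilting table easel as far as it goes, for laying in a wash: press the wooden thumb bar that sticks out at its upper left corner (left as seen from the robot), which frees the pawl from the toothed quadrant, and with the bar kept pressed push the frame down past all the teeth until it rests on its stops. Then let go and move clear, so that the pawl springs back into the lowest notch. Only push: nothing is to be picked up. Leave the other things on the table where they are.

Things in the scene. Friction and masses are not known exactly. Their poses are not given: they have to be found in the camera images.
- easel: Beech table easel, fixed. Origin: middle of the base on the table; x from front (robot side at yaw 0) to back, y left, z up. Runners 360 mm long, 34 mm high, at y +-105 mm. A frame 218 mm wide with a canvas hinges about an axis along y, at x -150, z 52 mm, and slopes up to the back. A steel quadrant with 8 ratchet notches (radius 200 mm about the hinge) is fixed on its left side; a pawl holds the frame up.
- thumb_bar (a point): Centre of the thumb bar: round beech bar, diameter 16, 55 mm long along the easel's y, 145 mm left of the easel's origin, free all round, sticking out to the left at the upper end of the pawl lever. At rest it lies 295 mm from the hinge along the frame and 12 mm above the frame's middle line. Its height is 225 to 300 mm at the start; with the frame down 115 mm released, 92 mm pressed.
- pawl_bolt (a point): Bolt about which the steel pawl lever turns, on the frame's left side, on its middle line 200 mm from the hinge. Pressing the thumb bar down, square to the frame, by 23 mm relative to the frame is its full travel, at 3 N (6 N pressed straight down on a steep frame). Pushing on from there pushes the frame down.
- pawl (a joint): Pawl lever, rad: 0 = at rest, pin in a notch; 0.24 = thumb bar fully pressed. The pin clears the teeth above 0.16. A spring brings it back when the bar is let go. With the bar not pressed the frame can drop by less than one notch before the pin stops it on a tooth; upward it would ratchet.
- tilt_frame: The tilting frame: rails 26 mm thick, canvas on its front. Origin on its middle line 200 mm from the hinge, midway between the sides; its x axis runs up the frame, z out of its front. Lowest position, on its stops: x slopes up 0.175 rad from level; starts 0.41 to 0.77 rad higher; notches 0.105 rad apart. The hinge is stiff: with the pawl free it stays put and is pushed down with 4 to 12 N at the bar.
- frame_top (a point): Middle of the frame's top cross bar, on its front face, 258 mm from the hinge along the frame and 9 mm above its middle line; 106 mm above the table when the frame is down on its stops.
- tube_big: Paint tube 130 mm long lying near the left runner of the easel; a bystander, to be left alone. Origin at the centre of its underside.
- tube_small: Paint tube 100 mm long lying to the right of the easel; a bystander, to be left alone. Origin at the centre of its underside.
- lid_jar: Lidded glass jar, diameter 60, height 72 mm, to the left of the easel's front; a bystander, to be left alone. Origin at the centre of its underside.
- oil_bottle: Small brown bottle, diameter 52, height 125 mm, right of the easel; a bystander, to be left alone. Origin at the centre of its underside.
- tin: Tin, diameter 74, height 95 mm, on the left of the table; a bystander, to be left alone. Origin at the centre of its underside.
- brush_pot: White pot, diameter 90, height 110 mm, with brushes up to 270 mm high, behind the easel on the right; a bystander, to be left alone. Origin at the centre of its underside.
- loose_brush: Brush 250 mm long lying on the left of the table; a bystander, to be left alone. Origin at the centre of its underside.
- palette_knife: Palette knife 220 mm long lying at the right of the table; a bystander, to be left alone. Origin at the centre of its underside.

How it is judged:
By the outcome, as a careful person would: the job done as asked, in the order asked, and still so for the second after the job is handed in, with the robot touching nothing.
It also fails if it takes over 42 s, if anything falls off the work surface, if the arm or the gripper's body presses on something with over 40 N, if the wrist force passes 120 N, or if a joint passes its speed limit or range.

ROBOT

A 6-joint arm with a two-finger parallel gripper is mounted at the origin on the work surface. World frame = base frame: x ahead of the robot, y to its left, z up, the work surface at z = 0. Lengths are in m, angles in degrees, forces in N, time in s.
With the tool pointing down it reaches from about 0.25 to 0.725 m from the base axis. Payload 9.7 kg.
Tool frame: the origin (TCP) lies between the finger pads; the fingertips stand 17 mm ahead of it and the grasp point (between the pads) lies 2 mm behind it; z points along the fingers, y is the direction in which the jaws open and shut (so a half turn about z gives the same grasp; the last joint's range is limited). The gripper opens to 85 mm and grips with 20 to 120 N. Pads are 22 mm wide; open, the fingers measure 114 mm over their backs; the gripper's body (76 mm by 85 mm) begins 54 mm behind the grasp point. The pads swing forward as they close: fully open they stand 13 mm farther back than shut.
Start: joints at [-68.01, 4.979, 10.078, 95.1, 0, 90], TCP at [0.206, -0.51, 0.224] pointing down, gripper open.
Joint ranges: [-179.16, 179.16], [-48.56, 103.87], [-65.8, 70.77], [-126.05, 130.52], [-82.76, 87.17], [-180, 180]. Speed limits (degrees/s): [127.2, 127.2, 147.25, 180, 180, 180].

INTERFACE

Orientations are given as [roll, pitch, yaw] about the fixed x, y, z axes, in that order (R = Rz(yaw) Ry(pitch) Rx(roll)).
In Python, from workcell import monitor, cams, order gives the robot as it stands. The module is installed in compiled form; this text tells all that it offers.
- The arm moves only by the shell command python3 -m handwheel 'ROWS' [OPENING] [FORCE]. ROWS is JSON, a list of rows, each a list of 6 numbers: the shift along the tool's x, y, z in m, then the turn, a rotation vector about the tool's x, y, z in degrees. In form: [[tx, ty, tz, wx, wy, wz], ...]. A call has exactly 8 rows; each row shifts and turns the commanded pose from where the row before left it, along the tool's axes as they then stand; what a row does not reach is not made up. A row lasts 1/12 s, in which the tool goes at most 41.7 mm and 7.16 degrees, less where a joint would pass 70% of its speed; a pose out of reach is approached as far as the arm can. A call is refused whole if a number of a shift passes 0.0417 or a number of a turn 7.16, either way. A call with a gripper value outside its range is refused whole. OPENING is the opening, from -1 (shut) to 1 (fully open), set as the call begins (- or left out, the last holds). The fingers move at their own pace and stop on an object; FORCE is the grip in N (left out, the last holds). Time passes only in rows, so rows that do not move let the fingers close, or fill a call up. It gives the time, the measured TCP pose, the force and the opening at its end, in the units of the state.
- monitor.get_obs(): the state, without advancing time (a new reading comes with each control period).
- cams.camera(name): name is "side" or "top"; returns a dict with "img" (420x560x3 uint8, red, green, blue), "depth" (420x560 float32, m along the optical axis (not along the pixel's ray), 0 where there is no reading), "fx", "fy", "cx", "cy" (pixels), "rvec" (rotation vector, rad) and "tvec" (3), from world to camera coordinates, as OpenCV has them. Camera axes: x right, y down, z forward; pixel columns grow to the right and rows downward; lengths in m; the calibration is good to about 2 mm. A picture is of the moment at which its call begins.
- order.job_done(): hands the job in, once; it reports no verdict.
The state is a dict: "time": time; "q": joint angles; "qd": joint speeds; "joint_efforts": joint torques, N m; "ee_pos": TCP position; "tcp_rot": TCP orientation; "wrist_force": force on the tool from outside, world axes, zero at the start; "torque": the same for the moment, N m; "opening": finger opening in m.
Only numpy, scipy, OpenCV 4.12 (cv2) and the standard library are available. Lean on these libraries where they do the work, as an engineer would, in place of code of your own. Each camera call takes 0.05 s, during which the arm holds its last target. There are 200 camera calls.

## Working session

There is one attempt and no reset: what is moved stays moved. The work goes in short steps, Python scripts to look and compute and a shell command to move; the robot and the scene stay as the last step left them, time stands still between calls to the robot, and variables do not carry over. Pictures are saved under pics/ and viewed, about 8 in all and at most 12, crops included, and the job is handed in when it is done.

```bash
mkdir -p pics; cat > h.py <<'E'
import numpy as np,cv2
from workcell import monitor,cams,order
def snap(n,tag):
    c=cams.camera(n); cv2.imwrite(f'pics/{tag}.png',c['img'][:,:,::-1]); np.savez(f'pics/{tag}.npz',**c); return c
def pts(c):
    v,u=np.mgrid[:420,:560]; d=c['depth']; R=cv2.Rodrigues(np.array(c['rvec'],float))[0]
    P=np.stack([(u-c['cx'])/c['fx']*d,(v-c['cy'])/c['fy']*d,d],-1)
    W=(P-np.array(c['tvec']).ravel())@R; W[d==0]=np.nan; return W
E
python3 - <<'E'
from h import *
for n in('top','side'):
    c=snap(n,n+'0'); R=cv2.Rodrigues(np.array(c['rvec'],float))[0]; print(n,-R.T@np.array(c['tvec']).ravel(),R[2],c['fx'])
print(monitor.get_obs())
E
```

```text
top [ 0.35326387 -0.07412667  1.33337952] [ 0.13348518  0.00631324 -0.9910307 ] 458.6566272187086
side [-0.08356017 -0.599394    1.24633626] [ 0.42205621  0.38206251 -0.82212943] 384.20044858654524
{'time': 0.1, 'q': array([-6.80091900e+01,  5.00759625e+00,  1.00370117e+01,  9.50995881e+01,
        1.50655799e-03,  8.99998245e+01]), 'qd': array([-0.06463657, -0.06390378,  0.14618127,  0.12199285, -0.00567742,
       -0.05405409]), 'joint_efforts': array([-2.43284740e-03, -5.21563447e+01,  4.65652013e+01,  1.60607463e-02,
       -9.95236678e-05,  3.74374213e-05]), 'ee_pos': array([ 0.2058739 , -0.50977069,  0.2235396 ]), 'tcp_rot': array([-1.79929827e+02, -1.50677176e-03,  2.19909836e+01]), 'wrist_force': array([-0.2045551 , -1.07715648, -0.14492582]), 'torque': array([ 0.00273818,  0.0133647 , -0.02771202]), 'opening': 0.08551984426849465}
```

View pics/top0.png

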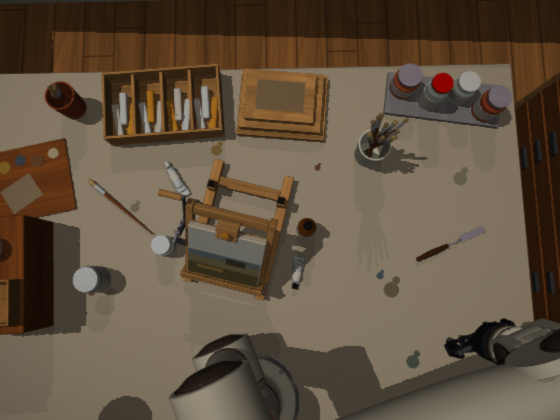

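View pics/side0.png

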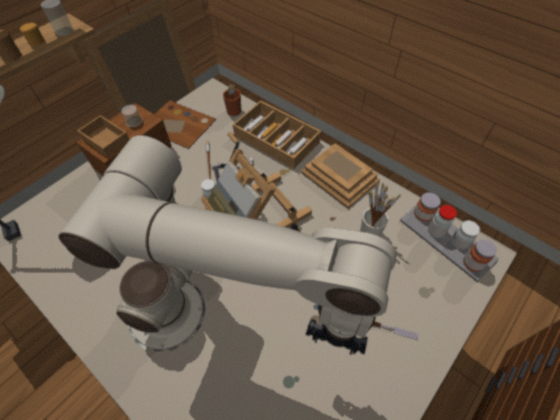

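The top view shows the easel at about (235,235), turned slightly clockwise. The thumb bar sticks out at about (170,195), the jar is at (162,245), the big tube at (177,180) and the tin at (88,280). In the side view the bar is at about (208,160). Next I'll measure these from depth.

```bash
python3 - <<'E'
from h import *
c=dict(np.load('pics/top0.npz')); W=pts(c)
np.set_printoptions(precision=3,suppress=True)
for n,(u,v) in dict(barL=(162,193),barM=(170,195),barR=(178,196),topbarL=(190,208),topbarR=(270,224),canvTL=(195,225),canvTR=(262,243),canvBL=(190,270),canvBR=(258,288),botL=(186,279),botR=(262,292),railL=(216,170),railR=(288,184),jar=(162,245),tubeA=(170,167),tubeB=(186,192),bottle=(307,227),tin=(88,279),pot=(374,145),bru=(122,207),tubeS=(297,272)).items(): print(n,W[v,u])
# bar mask: high points around bar
m=np.zeros((420,560),bool); m[185:205,152:200]=1
m&=(W[...,2]>.15); 
P=W[m]; 
v,u=np.nonzero(m);print(len(P),u.min(),u.max(),v.min(),v.max())
for y0 in np.arange(P[:,1].min(),P[:,1].max(),.008):
    q=P[(P[:,1]>=y0)&(P[:,1]<y0+.008)]; 
    if len(q):print(len(q),q.mean(0),q.min(0)[[0,2]],q.max(0)[[0,2]])
im=cv2.imread('pics/top0.png')[140:310,140:340]; cv2.imwrite('pics/crop0.png',cv2.resize(im,None,fx=3.5,fy=3.5,interpolation=cv2.INTER_CUBIC))
E
```

```text
barL [0.539 0.184 0.303]
barM [0.533 0.165 0.306]
barR [0.531 0.148 0.303]
topbarL [0.507 0.125 0.277]
topbarR [ 0.466 -0.061  0.28 ]
canvTL [0.469 0.117 0.257]
canvTR [ 0.424 -0.041  0.259]
canvBL [0.365 0.153 0.121]
canvBR [ 0.315 -0.024  0.112]
botL [0.341 0.18  0.035]
botR [ 0.302 -0.032  0.035]
railL [0.652 0.096 0.036]
railR [ 0.607 -0.111  0.036]
jar [0.435 0.239 0.075]
tubeA [0.667 0.233 0.021]
tubeB [0.593 0.187 0.011]
bottle [ 0.472 -0.156  0.132]
tin [0.346 0.433 0.092]
pot [ 0.689 -0.341  0.138]
bru [0.552 0.374 0.011]
tubeS [ 0.356 -0.132  0.023]
266 158 199 189 204
8 [0.519 0.109 0.27 ] [0.517 0.266] [0.52  0.274]
21 [0.522 0.118 0.27 ] [0.516 0.263] [0.529 0.276]
23 [0.524 0.126 0.273] [0.516 0.267] [0.532 0.28 ]
31 [0.524 0.134 0.285] [0.516 0.266] [0.535 0.302]
35 [0.526 0.141 0.297] [0.515 0.272] [0.536 0.309]
23 [0.53  0.149 0.303] [0.523 0.299] [0.539 0.308]
26 [0.533 0.157 0.303] [0.525 0.298] [0.541 0.306]
24 [0.535 0.166 0.303] [0.528 0.296] [0.544 0.306]
24 [0.536 0.174 0.303] [0.53  0.296] [0.544 0.307]
25 [0.54  0.182 0.303] [0.533 0.297] [0.546 0.309]
24 [0.541 0.19  0.303] [0.533 0.297] [0.549 0.307]
2 [0.541 0.194 0.3  ] [0.536 0.297] [0.546 0.302]
```

View pics/crop0.png

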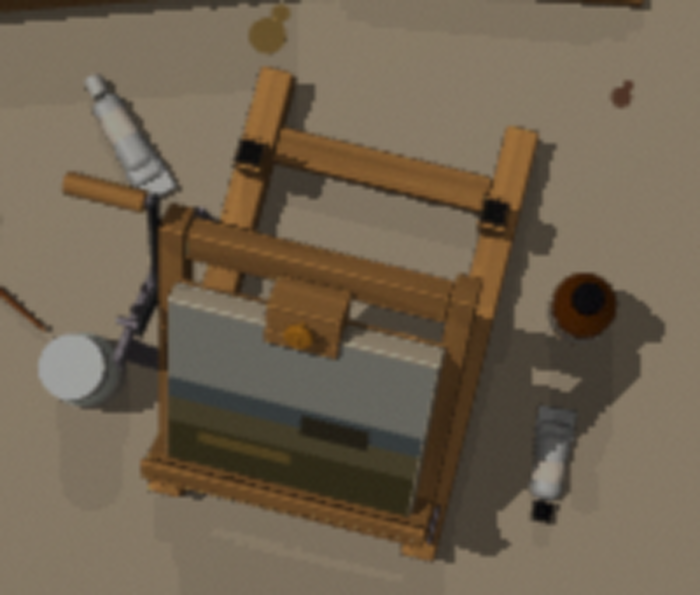

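Bar centre is about (0.535, 0.168, 0.297), easel yaw about -13.5° and the frame about 52° up, which agrees with the given radius and starting range. My plan is to cradle the bar in a roughly 10 mm gap between the fingertips, jaws along the easel's x, and follow the arc about the hinge. First I raise the tool.

```bash
python3 -m handwheel '[[0,0,-0.04,0,0,0],[0,0,-0.04,0,0,0],[0,0,-0.04,0,0,0],[0,0,-0.04,0,0,0],[0.015,-0.013,-0.035,0,0,0],[0.0295,-0.0266,0,0,0,0],[0.0295,-0.0266,0,0,0,0],[0.0295,-0.0266,0,0,0,0]]' -0.75
python3 -m handwheel '[[0.0295,-0.0266,0,0,0,0],[0.0295,-0.0266,0,0,0,0],[0.0295,-0.0266,0,0,0,0],[0.0295,-0.0266,0,0,0,0],[0.0295,-0.0266,0,0,0,0],[0.0295,-0.0266,0,0,0,0],[0.0295,-0.0266,0,0,0,0],[0.0295,-0.0266,0,0,0,0]]'
```

```text
time: 0.77
ee_pos: [0.2679, -0.3847, 0.4192]
tcp_rot: [180.0, -0.0, 21.9]
wrist_force: [0.7, -1.1, -0.4]
opening: 0.0106
time: 1.43
ee_pos: [0.4066, -0.0975, 0.4192]
tcp_rot: [180.0, -0.0, 22.0]
wrist_force: [1.4, -1.9, 0.4]
opening: 0.0106
```

```bash
python3 -m handwheel '[[0.0295,-0.0266,0,0,0,0],[0.0295,-0.0266,0,0,0,0],[0,0,0,0,0,-7],[0,0,0,0,0,-7],[0,0,0,0,0,-7],[0,0,0,0,0,-7],[0,0,0,0,0,-7],[0,0,0,0,0,-7]]'
python3 -m handwheel '[[0.03,0,0,0,0,-6.3],[0.03,0,0,0,0,-6.2],[0.03,0,0,-5,0,0],[0.03,0,0,-5,0,0],[0,0,0,-5,0,0],[0,0,0,-5,0,0],[0,0,0,0,0,0],[0,0,0,0,0,0]]'
cat >> h.py <<'E'
from scipy.spatial.transform import Rotation as Ro
def tool(target,p=None,rpy=None):
    o=monitor.get_obs(); p=o['ee_pos']; R=Ro.from_euler('xyz',o['tcp_rot'],degrees=True)
    print('tool shift',np.round(R.inv().apply(np.array(target)-p),4),'p',p.round(4),'rot',o['tcp_rot'].round(1),'z',R.as_matrix()[:,2].round(3),'F',o['wrist_force'].round(1))
E
python3 -c "
from h import *
tool([.515,.177,.356])"
```

```text
time: 2.1
ee_pos: [0.4411, -0.028, 0.4189]
tcp_rot: [-180.0, 0.0, 64.3]
wrist_force: [-0.7, -0.7, -0.6]
opening: 0.0106
time: 2.77
ee_pos: [0.477, 0.0858, 0.4196]
tcp_rot: [160.0, -0.0, 76.6]
wrist_force: [-0.3, -0.1, 0.1]
opening: 0.0106
tool shift [ 0.0975 -0.0069  0.0652] p [0.477  0.0858 0.4196] rot [160.   -0.   76.6] z [ 0.333 -0.079 -0.94 ] F [-0.3 -0.1  0.1]
```

```bash
python3 -m handwheel '[[0.025,-0.002,0,0,0,0],[0.025,-0.002,0,0,0,0],[0.025,-0.002,0,0,0,0],[0.0225,-0.001,0,0,0,0],[0,0,0.025,0,0,0],[0,0,0.02,0,0,0],[0,0,0.02,0,0,0],[0,0,0,0,0,0]]'
python3 -c "
from h import *
tool([.515,.177,.356])
t=snap('top','t1');s=snap('side','s1')
A=cv2.resize(cv2.imread('pics/t1.png')[130:300,110:310],(400,340));B=cv2.resize(cv2.imread('pics/s1.png')[90:260,140:340],(400,340))
cv2.imwrite('pics/c1.png',np.hstack([A,B]))"
```

```text
time: 3.43
ee_pos: [0.5173, 0.176, 0.3509]
tcp_rot: [160.4, 0.3, 76.4]
wrist_force: [-0.4, -0.5, -0.7]
opening: 0.0108
tool shift [ 0.0004 -0.0006 -0.0056] p [0.5173 0.176  0.3509] rot [160.4   0.3  76.4] z [ 0.325 -0.083 -0.942] F [-0.4 -0.5 -0.7]
```

View pics/c1.png

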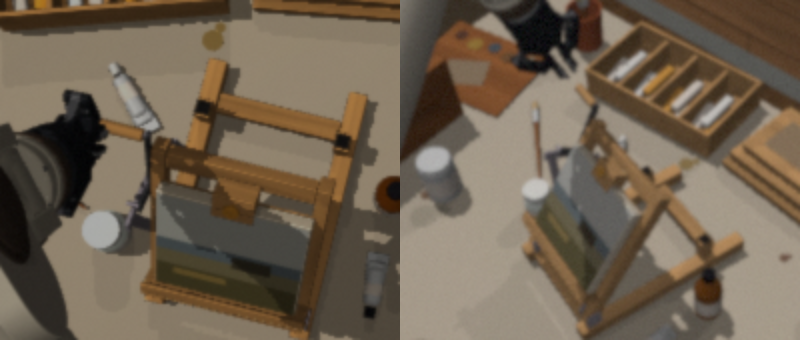

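The bar lies straight ahead of the fingertips in both views: crop (115,128) in the top view, and bar (580,95) under the tips (545,70) in the side view. I'll advance along tool z and feel for contact.

```bash
python3 -m handwheel '[[0,0.001,0.008,0,0,0],[0,0,0.008,0,0,0],[0,0,0.006,0,0,0],[0,0,0.004,0,0,0],[0,0,0.002,0,0,0],[0,0,0.002,0,0,0],[0,0,0.002,0,0,0],[0,0,0,0,0,0]]'
python3 -m handwheel '[[0,0,0.002,0,0,0],[0,0,0.002,0,0,0],[0,0,0.002,0,0,0],[0,0,0.002,0,0,0],[0,0,0.001,0,0,0],[0,0,0.001,0,0,0],[0,0,0,0,0,0],[0,0,0,0,0,0]]'
```

```text
time: 4.2
ee_pos: [0.5279, 0.1738, 0.3258]
tcp_rot: [160.0, 0.0, 76.5]
wrist_force: [0.1, -0.5, -0.1]
opening: 0.0107
time: 4.87
ee_pos: [0.5313, 0.173, 0.3166]
tcp_rot: [160.0, 0.0, 76.5]
wrist_force: [0.3, 0.9, 0.4]
opening: 0.0106
```

```bash
python3 -m handwheel '[[0,0,0.001,0,0,0],[0,0.001,0.002,0,0,0],[0,0.001,0.002,0,0,0],[0,0.001,0.002,0,0,0],[0,0.001,0.002,0,0,0],[0,0.001,0.002,0,0,0],[0,0,0,0,0,0],[0,0,0,0,0,0]]'; python3 -c "
from h import *
tool([.515,.177,.356])"
```

```text
time: 5.53
ee_pos: [0.5395, 0.171, 0.3078]
tcp_rot: [160.0, 0.0, 76.5]
wrist_force: [-0.9, -0.2, -0.3]
opening: 0.0106
tool shift [ 0.0001 -0.0072 -0.054 ] p [0.5395 0.171  0.3078] rot [160.    0.   76.5] z [ 0.332 -0.08  -0.94 ] F [-0.9 -0.2 -0.3]
```

```bash
python3 -c "
from h import *
t=snap('top','t2');s=snap('side','s2')
A=cv2.resize(cv2.imread('pics/t2.png')[150:250,120:220],(400,400),interpolation=2);B=cv2.resize(cv2.imread('pics/s2.png')[90:190,160:260],(400,400),interpolation=2)
cv2.imwrite('pics/c2.png',np.hstack([A,B]))"
```

```text
(no output)
```

View pics/c2.png

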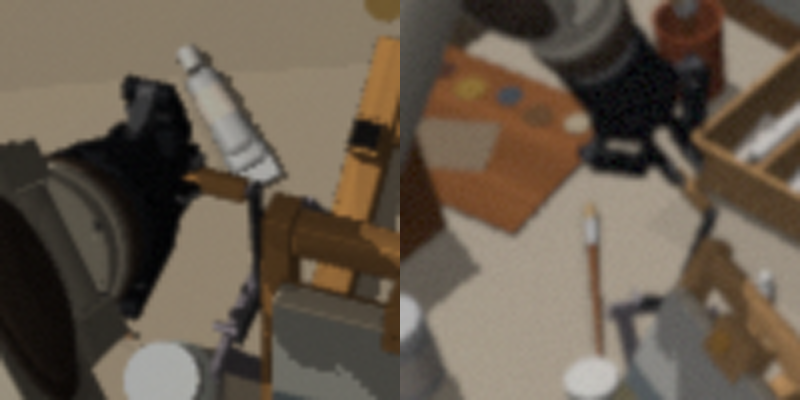

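```bash
python3 -c "
from h import *
np.set_printoptions(precision=3,suppress=True)
for f in('top0','t2'):
    W=pts(dict(np.load(f'pics/{f}.npz')))
    for u in (170,172,175,178,180): print(f,u,[W[v,u] for v in range(191,202,2)])
W=pts(dict(np.load('pics/s2.npz')));d=np.load('pics/s2.npz')['img']
print('side')
for v in range(128,146,2):
  print(v,[ (W[v,u]*1000).astype(int).tolist() for u in range(224,242,3)])
"
```

```text
top0 170 [array([0.598, 0.235, 0.007]), array([0.539, 0.166, 0.304]), array([0.533, 0.165, 0.306]), array([0.53 , 0.166, 0.301]), array([0.575, 0.235, 0.005]), array([0.569, 0.236, 0.004])]
top0 172 [array([ 0.599,  0.231, -0.   ]), array([0.539, 0.162, 0.299]), array([0.534, 0.161, 0.304]), array([0.529, 0.161, 0.304]), array([0.575, 0.231, 0.   ]), array([0.569, 0.23 , 0.   ])]
top0 175 [array([0.598, 0.221, 0.003]), array([0.539, 0.155, 0.3  ]), array([0.534, 0.155, 0.303]), array([0.53 , 0.155, 0.299]), array([0.525, 0.155, 0.299]), array([0.569, 0.221, 0.003])]
top0 178 [array([0.596, 0.21 , 0.014]), array([0.59 , 0.21 , 0.013]), array([0.533, 0.147, 0.308]), array([0.529, 0.148, 0.301]), array([0.525, 0.148, 0.299]), array([0.568, 0.212, 0.005])]
top0 180 [array([0.596, 0.204, 0.013]), array([0.59 , 0.204, 0.013]), array([0.534, 0.143, 0.304]), array([0.529, 0.143, 0.305]), array([0.525, 0.144, 0.3  ]), array([0.569, 0.207, 0.   ])]
t2 170 [array([0.539, 0.16 , 0.329]), array([0.539, 0.166, 0.304]), array([0.534, 0.166, 0.304]), array([0.529, 0.166, 0.303]), array([0.575, 0.236
[... 1027 characters left out ...]
 167, 343], [511, 162, 339], [543, 187, 301], [534, 159, 324], [736, 386, 36], [739, 368, 45]]
134 [[719, 452, -3], [513, 167, 326], [523, 163, 321], [743, 417, 0], [735, 387, 24], [740, 372, 30]]
136 [[709, 442, -2], [512, 167, 317], [520, 161, 315], [536, 164, 301], [739, 393, 5], [739, 372, 19]]
138 [[700, 433, -2], [702, 414, 7], [525, 169, 297], [530, 159, 299], [734, 389, 0], [741, 376, 2]]
140 [[690, 423, -1], [699, 412, 0], [705, 398, 3], [523, 152, 300], [530, 144, 299], [735, 372, -3]]
142 [[681, 414, 0], [692, 406, -4], [699, 393, -1], [708, 384, -2], [527, 142, 293], [724, 361, 0]]
144 [[671, 403, 0], [683, 396, -3], [688, 382, 1], [699, 374, -1], [519, 134, 296], [718, 355, -4]]
```

```bash
python3 -c "
from h import *
B=cv2.imread('pics/s2.png')[115:155,208:250];B=cv2.convertScaleAbs(B,alpha=1.8,beta=15)
A=cv2.imread('pics/t2.png')[172:212,150:192];A=cv2.convertScaleAbs(A,alpha=1.8,beta=15)
cv2.imwrite('pics/c3.png',np.hstack([cv2.resize(x,(400,380),interpolation=2) for x in (A,B)]))"
```

```text
(no output)
```

View pics/c3.png

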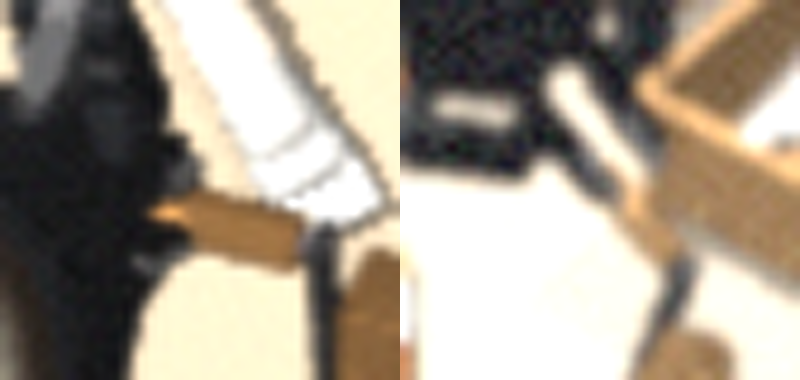

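The fingers appear to straddle the end of the bar: it passes between them at (155,212) in the left crop, it hasn't moved, and there is no force. I'll back off, shut the gripper and press with the closed tips.

```bash
python3 -m handwheel '[[0,-0.003,-0.008,0,0,0],[0,-0.002,-0.008,0,0,0],[0,0,-0.01,0,0,0],[0,0,-0.01,0,0,0],[0,0,-0.004,0,0,0],[0,0,0,0,0,0],[0,0,0,0,0,0],[0,0,0,0,0,0]]'
python3 -m handwheel '[[0,0,0,0,0,0],[0,0,0,0,0,0],[0,0,0,0,0,0],[0,0,0,0,0,0],[0,0,0,0,0,0],[0,0,0,0,0,0],[0,0,0,0,0,0],[0,0,0,0,0,0]]' -1
python3 -c "
from h import *
tool([.530,.1725,.319])"
```

```text
time: 6.3
ee_pos: [0.5217, 0.1754, 0.3434]
tcp_rot: [160.0, 0.0, 76.5]
wrist_force: [0.0, 0.1, -0.3]
opening: 0.0109
time: 6.97
ee_pos: [0.5216, 0.1753, 0.3438]
tcp_rot: [160.0, -0.0, 76.5]
wrist_force: [0.1, 0.0, 0.3]
opening: -0.0001
tool shift [-0.0008 -0.0002  0.0263] p [0.5216 0.1753 0.3438] rot [160.   -0.   76.5] z [ 0.333 -0.08  -0.94 ] F [0.1 0.  0.3]
```

```bash
python3 -m handwheel '[[-0.004,0,0.008,0,0,0],[0,0,0.008,0,0,0],[0,0,0.004,0,0,0],[0,0,0.002,0,0,0],[0,0,0.002,0,0,0],[0,0,0.002,0,0,0],[0,0,0.002,0,0,0],[0,0,0,0,0,0]]'
python3 -m handwheel '[[0,0.001,0.002,0,0,0],[0,0.001,0.002,0,0,0],[0,0.001,0.002,0,0,0],[0,0,0,0,0,0],[0,0,0,0,0,0],[0,0,0,0,0,0],[0,0,0,0,0,0],[0,0,0,0,0,0]]'
```

```text
time: 7.63
ee_pos: [0.53, 0.1692, 0.3172]
tcp_rot: [160.0, 0.0, 76.5]
wrist_force: [-0.1, -0.3, -0.4]
opening: 0.0003
time: 8.3
ee_pos: [0.5347, 0.1681, 0.313]
tcp_rot: [160.0, -0.0, 76.5]
wrist_force: [0.4, -0.6, -0.5]
opening: 0.0002
```

```bash
python3 -c "
from h import *
np.set_printoptions(precision=3,suppress=True)
snap('top','t4');snap('side','s4')
for f in('top0','t2','t4'):
    W=pts(dict(np.load(f'pics/{f}.npz')))
    m=W[191:203,171:181].reshape(-1,3); m=m[m[:,2]>.15]; print(f,m.mean(0),len(m))
B=cv2.imread('pics/s4.png')[115:155,208:250]
A=cv2.imread('pics/t4.png')[172:212,150:192]
cv2.imwrite('pics/c4.png',np.hstack([cv2.resize(cv2.convertScaleAbs(x,alpha=1.8,beta=15),(400,380),interpolation=2) for x in (A,B)]))"
```

```text
top0 [0.532 0.153 0.303] 70
t2 [0.532 0.154 0.303] 68
t4 [0.531 0.153 0.305] 69
```

View pics/c4.png

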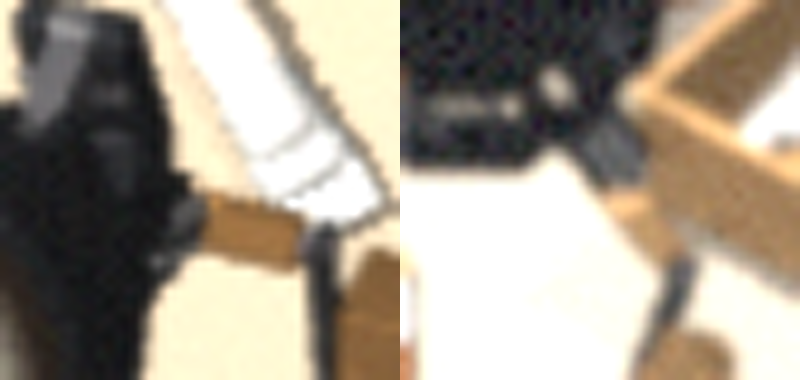

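The closed tips now appear to be directly over the bar, at or near contact. I'll continue in small steps.

```bash
python3 -m handwheel '[[0,0.001,0.002,0,0,0],[0,0,0.002,0,0,0],[0,0,0.002,0,0,0],[0,0,0,0,0,0],[0,0,0,0,0,0],[0,0,0,0,0,0],[0,0,0,0,0,0],[0,0,0,0,0,0]]'
python3 -m handwheel '[[0,0.001,0.002,0,0,0],[0,0.001,0.002,0,0,0],[0,0.001,0.002,0,0,0],[0,0,0,0,0,0],[0,0,0,0,0,0],[0,0,0,0,0,0],[0,0,0,0,0,0],[0,0,0,0,0,0]]'; python3 -c "
from h import *
np.set_printoptions(precision=3,suppress=True)
snap('top','t5');snap('side','s5')
for f in('top0','t5'):
    W=pts(dict(np.load(f'pics/{f}.npz')))
    m=W[188:203,171:181].reshape(-1,3); m=m[m[:,2]>.15]; print(f,m.mean(0),len(m))"
```

```text
time: 9.07
ee_pos: [0.5377, 0.1674, 0.3077]
tcp_rot: [160.0, -0.0, 76.5]
wrist_force: [-0.3, -0.7, 0.5]
opening: -0.0003
time: 9.73
ee_pos: [0.5424, 0.1663, 0.3031]
tcp_rot: [160.0, -0.0, 76.5]
wrist_force: [0.5, 0.2, -0.0]
opening: -0.0002
top0 [0.532 0.153 0.303] 70
t5 [0.532 0.153 0.308] 78
```

```bash
python3 -c "
from h import *
for f,r in(('t5',(range(180,206,2),range(162,180,3))),('s5',(range(126,144,2),range(224,242,3)))):
    c=dict(np.load(f'pics/{f}.npz'));W=pts(c); print(f)
    for v in r[0]: print(v,[ (W[v,u]*1000).astype(int).tolist()+[int(c['img'][v,u,0])] for u in r[1]])
B=cv2.imread('pics/s5.png')[115:155,208:250]
A=cv2.imread('pics/t5.png')[172:212,150:192]
cv2.imwrite('pics/c5.png',np.hstack([cv2.resize(cv2.convertScaleAbs(x,alpha=1.8,beta=15),(400,380),interpolation=2) for x in (A,B)]))"
```

```text
t5
180 [[549, 160, 398, 14], [549, 155, 395, 13], [552, 152, 382, 17], [628, 230, 16, 135], [626, 219, 27, 166], [626, 211, 24, 151]]
182 [[550, 167, 372, 9], [547, 157, 387, 9], [548, 152, 379, 5], [625, 233, 3, 131], [622, 221, 18, 154], [621, 211, 22, 158]]
184 [[546, 167, 371, 15], [545, 159, 375, 17], [545, 154, 373, 4], [620, 234, 0, 130], [615, 220, 22, 136], [616, 212, 16, 165]]
186 [[534, 157, 411, 8], [541, 161, 370, 16], [541, 154, 372, 9], [614, 234, -1, 133], [611, 222, 10, 127], [608, 210, 25, 160]]
188 [[530, 158, 406, 3], [538, 161, 367, 15], [542, 160, 344, 6], [545, 157, 329, 41], [608, 225, -1, 132], [604, 212, 16, 127]]
190 [[527, 159, 401, 4], [532, 160, 373, 6], [534, 156, 362, 5], [541, 159, 322, 27], [601, 224, 1, 123], [598, 212, 17, 142]]
192 [[514, 146, 452, 4], [522, 152, 405, 2], [527, 153, 376, 5], [535, 157, 332, 32], [596, 225, -3, 103], [595, 215, 4, 110]]
194 [[509, 146, 453, 7], [518, 152, 406, 7], [526, 157, 356, 8], [532, 158, 325, 20], [535, 156, 305, 71], [535, 149, 305, 69]]
196 [[505, 145, 458, 5], [507, 143, 443, 3], [524, 160, 345, 33], [528
[... 1028 characters left out ...]
31, 155, 329, 51], [545, 156, 318, 61], [737, 367, 47, 83]]
134 [[496, 161, 342, 121], [533, 192, 296, 131], [522, 161, 323, 46], [529, 154, 322, 50], [738, 390, 20, 73], [741, 373, 29, 82]]
136 [[707, 440, 0, 163], [719, 433, -4, 155], [520, 161, 315, 96], [529, 156, 312, 72], [740, 394, 4, 81], [741, 375, 14, 90]]
138 [[698, 431, 0, 164], [710, 423, -3, 162], [528, 172, 293, 128], [527, 155, 304, 93], [733, 388, 0, 85], [742, 378, 0, 86]]
140 [[689, 421, 1, 162], [701, 415, -4, 160], [707, 401, 0, 148], [525, 154, 297, 98], [529, 143, 301, 94], [733, 369, 0, 94]]
142 [[679, 411, 2, 163], [693, 407, -5, 156], [701, 396, -5, 154], [705, 379, 2, 130], [523, 138, 299, 70], [729, 367, -7, 103]]
```

View pics/c5.png

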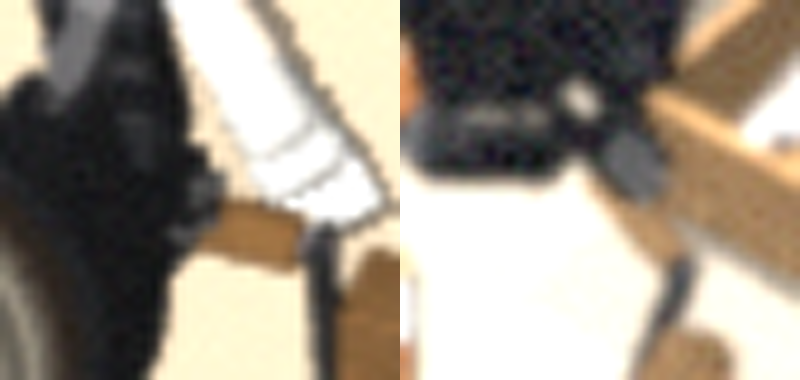

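```bash
python3 -c "
from h import *
ex=np.array([.972,-.233,0]);ey=np.array([.233,.972,0])
T=np.array([.5424,.1663,.3031]);z=.342*ex+np.array([0,0,-.94])
for f in('s5','t5'):
    c=dict(np.load(f'pics/{f}.npz'));K=np.array([[c['fx'],0,c['cx']],[0,c['fy'],c['cy']],[0,0,1.]])
    pr=lambda P:cv2.projectPoints(np.array([P]),c['rvec'].astype(float),c['tvec'].astype(float),K,None)[0].ravel().round(1)
    print(f,'tcp',pr(T),'tip',pr(T+.017*z),'back20',pr(T-.02*z),'back40',pr(T-.04*z),'bar ends',pr(np.array([.537,.168,.297])+.0275*ey),pr(np.array([.537,.168,.297])-.0275*ey))
"
```

```text
s5 tcp [233.9 134.5] tip [235.8 137.2] back20 [231.6 131.4] back40 [229.2 128.1] bar ends [228.5 132. ] [236.8 141. ]
t5 tcp [169.9 191.4] tip [172.1 190.2] back20 [167.2 192.9] back40 [164.4 194.4] bar ends [158.2 191.7] [181.4 196.7]
```

By projection the tip has gone slightly behind the bar. I'll back off 20 mm, shift 10 mm forward (tool -y), and come down again along tool z.

```bash
python3 -m handwheel '[[0,0,-0.01,0,0,0],[0,0,-0.01,0,0,0],[0,-0.005,-0.005,0,0,0],[0,-0.005,0,0,0,0],[0,0,0.004,0,0,0],[0,0,0.003,0,0,0],[0,0,0.003,0,0,0],[0,0,0,0,0,0]]'
python3 -m handwheel '[[0,0,0.003,0,0,0],[0,0,0.002,0,0,0],[0,0,0.002,0,0,0],[0,0,0.002,0,0,0],[0,0,0,0,0,0],[0,0,0,0,0,0],[0,0,0,0,0,0],[0,0,0,0,0,0]]'
python3 -m handwheel '[[0,0,0.002,0,0,0],[0,0,0.002,0,0,0],[0,0,0.002,0,0,0],[0,0,0,0,0,0],[0,0,0,0,0,0],[0,0,0,0,0,0],[0,0,0,0,0,0],[0,0,0,0,0,0]]'

```

```text
time: 10.5
ee_pos: [0.5282, 0.1695, 0.3123]
tcp_rot: [160.1, 0.1, 76.5]
wrist_force: [-0.4, -0.4, 0.5]
opening: 0.0002
time: 11.17
ee_pos: [0.5313, 0.1689, 0.3054]
tcp_rot: [160.0, -0.0, 76.5]
wrist_force: [-0.3, -0.2, -0.8]
opening: -0.0001
time: 11.83
ee_pos: [0.5333, 0.1685, 0.2997]
tcp_rot: [160.0, -0.0, 76.5]
wrist_force: [0.2, 0.4, -0.8]
opening: 0.0004
```

```bash
cat >> h.py <<'E'
def bar(f):
    c=dict(np.load(f'pics/{f}.npz'));W=pts(c);ex=np.array([.972,-.233,0]);ey=np.array([.233,.972,0]);L=(W-[.476,.033,0])@np.array([ex,ey,[0,0,1.]]).T
    I=c['img'].astype(int); m=(I[...,0]-I[...,2]>25)&(L[...,1]>.12)&(L[...,1]<.18)&(L[...,2]>.06)&(L[...,2]<.33)&(L[...,0]<.2)&(L[...,0]>-.05)
    v,u=np.nonzero(m); print(f,m.sum(),'local mean',L[m].mean(0).round(4) if m.any() else '','y',L[m][:,1].min().round(3),L[m][:,1].max().round(3),'u',u.min(),u.max(),'v',v.min(),v.max())
    fr=(L[...,1]>-.1)&(L[...,1]<.1)&(L[...,2]>.06)&(L[...,2]<.3)&(L[...,0]>-.15)&(L[...,0]<.2)
    a=L[fr]; p=np.polyfit(a[:,0],a[:,2],1); print(' frame slope',np.degrees(np.arctan(p[0])).round(1))
E
python3 -c "
from h import *
snap('top','t6');snap('side','s6')
for f in 'top0','t2','t5','t6','s2','s5','s6': bar(f)
B=cv2.imread('pics/s6.png')[115:155,208:250]
A=cv2.imread('pics/t6.png')[172:212,150:192]
cv2.imwrite('pics/c6.png',np.hstack([cv2.resize(cv2.convertScaleAbs(x,alpha=1.8,beta=15),(400,380),interpolation=2) for x in (A,B)]))
"
```

```text
top0 156 local mean [0.0267 0.1457 0.3003] y 0.12 0.173 u 158 197 v 189 202
 frame slope 36.1
t2 78 local mean [0.026  0.1337 0.3032] y 0.12 0.152 u 166 180 v 192 200
 frame slope 36.3
t5 54 local mean [0.0253 0.1291 0.3033] y 0.12 0.14 u 171 180 v 193 200
 frame slope 36.5
t6 52 local mean [0.0265 0.1293 0.3034] y 0.12 0.142 u 171 180 v 192 200
 frame slope 36.3
s2 38 local mean [0.0232 0.1374 0.2969] y 0.121 0.166 u 229 241 v 132 168
 frame slope 38.9
s5 35 local mean [0.0211 0.1382 0.3025] y 0.12 0.168 u 227 237 v 132 141
 frame slope 38.3
s6 19 local mean [0.0226 0.1299 0.2917] y 0.121 0.144 u 231 241 v 137 168
 frame slope 38.4
```

View pics/c6.png

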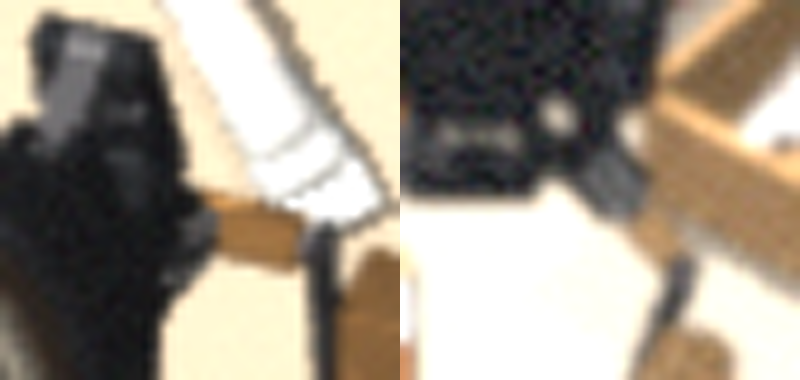

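```bash
python3 -c "
from h import *
o=monitor.get_obs();T=o['ee_pos'];R=Ro.from_euler('xyz',o['tcp_rot'],degrees=True).as_matrix();print(T,R.round(2).tolist())
for f in 't6','s6':
    c=dict(np.load(f'pics/{f}.npz'));W=pts(c);Q=(W-T)@R;I=c['img'].astype(int)
    v,u=np.nonzero((abs(Q[...,0])<.03)&(abs(Q[...,1])<.03)&(Q[...,2]>-.03)&(Q[...,2]<.04))
    print(f)
    for a,b in sorted(zip(v,u)): print(a,b,(Q[a,b]*1000).round().astype(int).tolist(),I[a,b].tolist())
"
```

```text
[0.53324759 0.16846879 0.29967335] [[0.23, 0.91, 0.33], [0.97, -0.22, -0.08], [0.0, 0.34, -0.94]]
t6
191 169 [-3, 15, -21] [46, 42, 37]
192 169 [-6, 15, -29] [12, 11, 9]
192 170 [-6, 14, -22] [32, 27, 21]
192 171 [-3, 9, -1] [70, 53, 34]
192 172 [-5, 10, 0] [96, 72, 46]
192 173 [-6, 9, 4] [106, 83, 56]
193 170 [-7, 12, -22] [13, 12, 9]
193 171 [-4, 8, -5] [49, 38, 26]
193 172 [-6, 8, -3] [92, 65, 38]
193 173 [-8, 8, -1] [109, 77, 41]
193 174 [-10, 8, 1] [107, 77, 45]
193 175 [-13, 9, -2] [99, 73, 42]
193 176 [-14, 9, 2] [94, 70, 44]
193 177 [-16, 9, 3] [76, 59, 43]
194 170 [-6, 8, -19] [21, 21, 20]
194 171 [-8, 9, -17] [40, 39, 37]
194 172 [-9, 8, -11] [54, 46, 39]
194 173 [-8, 6, -1] [78, 55, 34]
194 174 [-11, 7, -3] [79, 55, 29]
194 175 [-13, 7, -2] [79, 55, 30]
194 176 [-15, 7, 0] [75, 52, 29]
194 177 [-17, 8, 0] [70, 49, 27]
194 178 [-19, 8, 0] [70, 51, 32]
194 179 [-21, 9, 1] [66, 49, 33]
194 180 [-24, 9, 0] [74, 61, 48]
194 181 [-25, 9, 5] [91, 80, 68]
195 171 [-10, 8, -24] [39, 37, 37]
195 172 [-10, 7, -16] [46, 41, 37]
195 173 [-9, 4, -4] [74, 52, 31]
195 174 [-12, 5, -4] [79
[... 3454 characters left out ...]
4, 71, 48]
138 235 [-13, 5, 2] [92, 73, 49]
139 231 [-1, -7, 6] [114, 101, 86]
139 232 [-12, -5, -3] [98, 80, 63]
139 233 [-15, -3, -3] [97, 75, 51]
139 234 [-19, 0, -4] [101, 78, 53]
139 235 [-20, 2, -2] [96, 74, 48]
139 236 [-19, 5, 3] [88, 71, 50]
140 232 [-10, -7, 4] [112, 96, 80]
140 233 [-15, -5, 1] [100, 79, 58]
140 234 [-23, -3, -6] [98, 75, 52]
140 235 [-25, 0, -4] [97, 75, 51]
140 236 [-28, 2, -5] [94, 73, 49]
140 237 [-27, 5, 0] [95, 79, 63]
141 233 [-20, -7, -1] [112, 97, 80]
141 234 [-23, -5, 0] [101, 82, 60]
141 235 [-26, -2, -1] [95, 75, 52]
141 236 [-28, 0, 0] [89, 70, 50]
141 238 [-29, 6, 6] [91, 79, 68]
142 234 [-24, -7, 2] [110, 95, 79]
143 234 [-26, -9, 4] [126, 115, 100]
```

Depth shows the actual fingertips ending about 15 mm behind the reported TCP. They are still some 5 mm above the bar, which explains the absence of contact, and they are centred to within 3 mm. I'll keep advancing.

```bash
python3 -m handwheel '[[0,0.001,0.002,0,0,0],[0,0.001,0.002,0,0,0],[0,0,0.001,0,0,0],[0,0,0,0,0,0],[0,0,0,0,0,0],[0,0,0,0,0,0],[0,0,0,0,0,0],[0,0,0,0,0,0]]'
python3 -m handwheel '[[0,0,0.001,0,0,0],[0,0,0.001,0,0,0],[0,0,0.001,0,0,0],[0,0,0.001,0,0,0],[0,0,0.001,0,0,0],[0,0,0,0,0,0],[0,0,0,0,0,0],[0,0,0,0,0,0]]'

```

```text
time: 12.6
ee_pos: [0.5371, 0.1676, 0.2963]
tcp_rot: [159.9, -0.0, 76.5]
wrist_force: [1.9, -1.0, 4.6]
opening: -0.0001
time: 13.27
ee_pos: [0.5389, 0.1672, 0.2918]
tcp_rot: [159.9, -0.1, 76.5]
wrist_force: [0.8, -0.7, 6.0]
opening: -0.0005
```

Contact at 5–6 N, which matches the stated press force. I'll press through the travel and start along the arc.

```bash
python3 -m handwheel '[[0.001,0.003,0.004,0,0,0],[0.001,0.003,0.004,0,0,0],[0.001,0.003,0.004,0,0,0],[0.001,0.003,0.004,0,0,0],[0,0.002,0.003,0,0,0],[0,0,0,0,0,0],[0,0,0,0,0,0],[0,0,0,0,0,0]]'; python3 -c "
from h import *
snap('top','t7');bar('t7')"
```

```text
time: 13.93
ee_pos: [0.5584, 0.1665, 0.2772]
tcp_rot: [160.1, 0.0, 76.5]
wrist_force: [-1.1, -2.2, 2.2]
opening: -0.0002
t7 56 local mean [0.0518 0.1307 0.2846] y 0.12 0.143 u 175 185 v 183 190
 frame slope 36.1
```

```bash
python3 -m handwheel '[[0,0.0025,0.005,0,0,0],[0,0.0025,0.005,0,0,0],[0,0.0025,0.005,0,0,0],[0,0.0025,0.005,0,0,0],[0,0.0025,0.005,0,0,0],[0,0.0025,0.005,0,0,0],[0,0.0025,0.005,0,0,0],[0,0.002,0.005,0,0,0]]'; python3 -c "
from h import *
snap('top','t8');bar('t8');tool([0,0,0])
snap('side','s8')
A=cv2.resize(cv2.imread('pics/t8.png')[150:250,140:240],(400,400),interpolation=2);B=cv2.resize(cv2.imread('pics/s8.png')[100:200,190:290],(400,400),interpolation=2)
cv2.imwrite('pics/c8.png',cv2.convertScaleAbs(np.hstack([A,B]),alpha=1.6,beta=10))"
```

```text
time: 14.65
ee_pos: [0.5901, 0.1586, 0.2468]
tcp_rot: [160.0, 0.0, 76.5]
wrist_force: [-2.5, -3.6, 6.0]
opening: 0.0002
t8 56 local mean [0.0825 0.1306 0.2533] y 0.12 0.144 u 181 190 v 173 181
 frame slope 30.5
tool shift [-0.2922 -0.5889  0.0473] p [0.5906 0.1585 0.246 ] rot [160.    0.   76.5] z [ 0.333 -0.081 -0.939] F [ 0.2 -2.9  5.7]
```

View pics/c8.png

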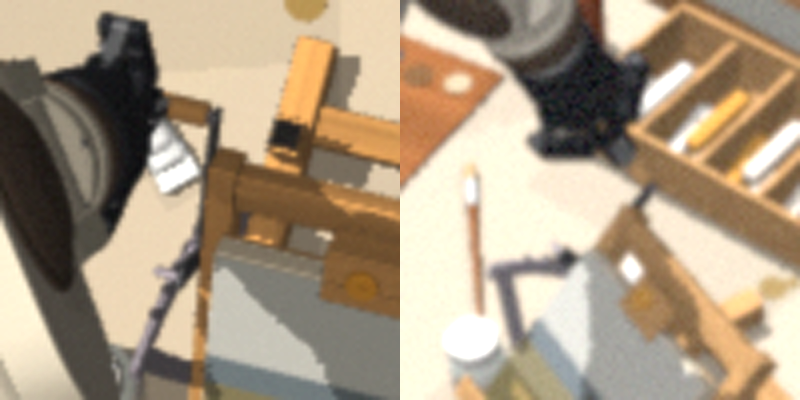

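The frame is following: the bar is still under the tips at (165,105) in the left crop, and its displacement matches the tool's. I'll carry on down the arc.

```bash
python3 -m handwheel '[[0,0.002,0.006,0,0,0],[0,0.002,0.006,0,0,0],[0,0.002,0.006,0,0,0],[0,0.0015,0.006,0,0,0],[0,0.0015,0.006,0,0,0],[0,0.001,0.006,0,0,0],[0,0.001,0.006,0,0,0],[0,0.001,0.006,0,0,0]]'
python3 -m handwheel '[[0,0.001,0.0064,0,0,0],[0,0.001,0.0064,0,0,0],[0,0.0005,0.0064,0,0,0],[0,0.0005,0.0064,0,0,0],[0,0.0005,0.0064,0,0,0],[0,0.0005,0.0064,0,0,0],[0,0.0003,0.0064,0,0,0],[0,0.0003,0.0064,0,0,0]]'; python3 -c "
from h import *
snap('top','t9');bar('t9')"
```

```text
time: 15.42
ee_pos: [0.6178, 0.1526, 0.2069]
tcp_rot: [159.8, -0.1, 76.5]
wrist_force: [0.7, -1.3, 7.2]
opening: 0.0001
time: 16.08
ee_pos: [0.6389, 0.1476, 0.1599]
tcp_rot: [159.9, -0.1, 76.5]
wrist_force: [1.5, -1.2, 6.2]
opening: -0.0002
t9 51 local mean [0.1345 0.1316 0.166 ] y 0.121 0.145 u 192 201 v 161 168
 frame slope 17.5
```

```bash
python3 -m handwheel '[[0,0,0.006,0,0,0],[0,0,0.006,0,0,0],[0,-0.0005,0.006,0,0,0],[0,-0.0005,0.006,0,0,0],[0,-0.0005,0.006,0,0,0],[0,-0.001,0.006,0,0,0],[0,-0.001,0.006,0,0,0],[0,-0.001,0.005,0,0,0]]'
python3 -m handwheel '[[0,-0.001,0.003,0,0,0],[0,-0.001,0.003,0,0,0],[0,-0.001,0.003,0,0,0],[0,0,0.001,0,0,0],[0,0,0.001,0,0,0],[0,0,0,0,0,0],[0,0,0,0,0,0],[0,0,0,0,0,0]]'
python3 -c "
from h import *
snap('top','t10');bar('t10')"
```

```text
time: 16.8
ee_pos: [0.6499, 0.145, 0.1138]
tcp_rot: [159.9, -0.1, 76.5]
wrist_force: [1.3, -0.5, 4.2]
opening: 0.0001
time: 17.47
ee_pos: [0.6499, 0.1446, 0.102]
tcp_rot: [160.0, 0.0, 76.5]
wrist_force: [-0.5, 0.8, 2.8]
opening: -0.0
t10 53 local mean [0.1507 0.1327 0.111 ] y 0.12 0.15 u 195 206 v 160 167
 frame slope 6.7
```

```bash
python3 -m handwheel '[[0,-0.0005,0.002,0,0,0],[0,-0.0005,0.002,0,0,0],[0,-0.0005,0.002,0,0,0],[0,-0.0005,0.002,0,0,0],[0,0,0,0,0,0],[0,0,0,0,0,0],[0,0,0,0,0,0],[0,0,0,0,0,0]]'
python3 -m handwheel '[[0,-0.0003,0.001,0,0,0],[0,-0.0003,0.001,0,0,0],[0,-0.0003,0.001,0,0,0],[0,-0.0003,0.001,0,0,0],[0,0,0,0,0,0],[0,0,0,0,0,0],[0,0,0,0,0,0],[0,0,0,0,0,0]]'
python3 -c "
from h import *
snap('top','t11');bar('t11')"
```

```text
time: 18.18
ee_pos: [0.6511, 0.1442, 0.0941]
tcp_rot: [160.0, -0.0, 76.5]
wrist_force: [0.2, -0.3, 3.2]
opening: 0.0
time: 18.85
ee_pos: [0.6514, 0.1442, 0.0902]
tcp_rot: [160.0, -0.0, 76.5]
wrist_force: [0.1, -0.4, 4.9]
opening: 0.0
t11 50 local mean [0.1527 0.1323 0.0999] y 0.12 0.148 u 197 207 v 161 167
 frame slope 4.7
```

```bash
python3 -m handwheel '[[0,-0.0003,0.001,0,0,0],[0,-0.0003,0.001,0,0,0],[0,-0.0003,0.001,0,0,0],[0,0,0,0,0,0],[0,0,0,0,0,0],[0,0,0,0,0,0],[0,0,0,0,0,0],[0,0,0,0,0,0]]'
python3 -m handwheel '[[0,-0.0003,0.001,0,0,0],[0,-0.0003,0.001,0,0,0],[0,-0.0003,0.001,0,0,0],[0,0,0,0,0,0],[0,0,0,0,0,0],[0,0,0,0,0,0],[0,0,0,0,0,0],[0,0,0,0,0,0]]'
```

```text
time: 19.57
ee_pos: [0.6519, 0.1442, 0.0891]
tcp_rot: [159.9, -0.0, 76.5]
wrist_force: [-7.4, -2.1, 16.7]
opening: -0.0003
time: 20.23
ee_pos: [0.6523, 0.1442, 0.088]
tcp_rot: [159.8, -0.1, 76.5]
wrist_force: [-16.8, -2.7, 28.6]
opening: -0.0001
```

Hard stop at 29 N. I'll check the frame height before letting go.

```bash
cat >> h.py <<'E'
def top(f):
    W=pts(dict(np.load(f'pics/{f}.npz')));L=(W-[.476,.033,0])@np.array([[.972,-.233,0],[.233,.972,0],[0,0,1.]]).T
    for x in(.08,.09,.1,.11,.12):
        m=(abs(L[...,0]-x)<.005)&(abs(L[...,1]+.06)<.03); print(f,x,np.median(L[m][:,2]).round(4),m.sum())
E
python3 -c "
from h import *
snap('top','t12');bar('t12');top('t12')"
```

```text
t12 48 local mean [0.1524 0.1328 0.0994] y 0.12 0.148 u 197 206 v 160 168
 frame slope 4.7
t12 0.08 0.1244 19
t12 0.09 0.0044 3
t12 0.1 0.1022 143
t12 0.11 0.1059 121
t12 0.12 0.1076 50
```

```bash
python3 -m handwheel '[[0,0.001,-0.003,0,0,0],[0,0.002,-0.005,0,0,0],[0,0.003,-0.008,0,0,0],[0,0.003,-0.01,0,0,0],[0,0.005,-0.015,0,0,0],[0,0.007,-0.02,0,0,0],[0,0.007,-0.02,0,0,0],[0,0.007,-0.02,0,0,0]]'
python3 -m handwheel '[[0,0,-0.03,0,0,0],[0,0,-0.03,0,0,0],[0,0,-0.03,0,0,0],[0,0,-0.03,0,0,0],[0.01,0,-0.02,0,0,0],[0.02,0,0,0,0,0],[0.02,0,0,0,0,0],[0,0,0,0,0,0]]'
python3 -c "
from h import *
snap('top','t13');bar('t13');top('t13');snap('side','s13');bar('s13')
A=cv2.resize(cv2.imread('pics/t13.png')[130:310,140:320],(400,400),interpolation=2);B=cv2.resize(cv2.imread('pics/s13.png')[100:240,170:310],(400,400),interpolation=2)
cv2.imwrite('pics/c13.png',cv2.convertScaleAbs(np.hstack([A,B]),alpha=1.6,beta=10))"
```

```text
time: 20.95
ee_pos: [0.6497, 0.1444, 0.1914]
tcp_rot: [160.0, 0.0, 76.5]
wrist_force: [0.8, -0.1, 0.2]
opening: 0.0001
time: 21.62
ee_pos: [0.6155, 0.2068, 0.3217]
tcp_rot: [160.0, -0.0, 76.6]
wrist_force: [1.0, 0.2, -0.0]
opening: 0.0003
t13 109 local mean [0.148  0.1447 0.1219] y 0.121 0.169 u 187 205 v 158 167
 frame slope 5.0
t13 0.08 0.1246 21
t13 0.09 0.0467 6
t13 0.1 0.1012 137
t13 0.11 0.1058 122
t13 0.12 0.1084 53
s13 36 local mean [0.1451 0.144  0.1181] y 0.121 0.165 u 260 268 v 153 161
 frame slope 5.6
```

View pics/c13.png

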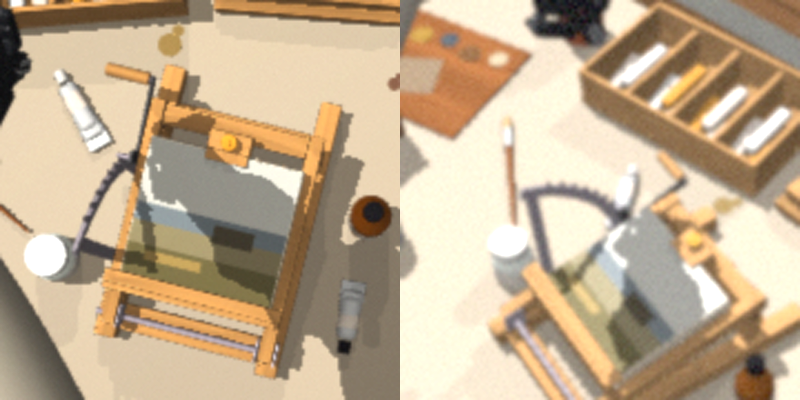

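The frame is flat on its stops: its top is at 106 mm, and the bar at crop (128,72) has sprung back to about 115 mm. The tubes, jar and bottle look untouched and the gripper is clear. Handing in.

```bash
python3 -c "
from workcell import order
print(order.job_done())"
```

```text
the job is handed in; nothing more can be done
None
```

The easel is down on its stops and the pawl has sprung back. I pressed the thumb bar from above with the closed fingertips, followed its arc about the hinge with the bar kept pressed, and pushed until the frame met a hard stop (29 N vertical, about 33 N in all at the wrist). Then I lifted clear, and the job was handed in at about 22 s.

**Last checks:**
- **Frame:** its top cross bar is at about 106 mm, as specified for the lowest position.
- **Thumb bar:** its centre is back at about 115 mm, which is the released height with the frame down.
- **Contact:** the wrist force read about 1 N at most, and the tool was about 0.2 m above the bar.
- **Other things:** the two tubes, jar and bottle look unmoved in the last crops. The tin, pot and knife were outside those crops and only a bit of the loose brush was in them, so I did not check those again. The arm never went near them.

**What disagreed:**
- The fingertips' real reach did not match the stated 17 mm ahead of the TCP. By depth they ended about 15 mm behind it, and by the contact point about 8 mm behind. My first few approaches therefore stopped short of the bar, touching nothing, before I corrected for it.
- My rough slope fit to the frame read about 5° at the end instead of 10°. It was a crude fit that had read low throughout, so I relied on the heights.

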